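# Clamp, scan and release a reagent bottle

## Task

Check in the flat amber bottle that lies on the bench: lay it label up in the blue clamping nest, its base towards the clamp hinge and its cap pointing away, then swing the red-handled clamp arm over onto it until it snaps down. With the bottle clamped, take the scanner from its rest and hold it still for a second with its window level and straight above the middle of the label, about 10 cm up. Then put the scanner back in its rest the way it lay, swing the clamp fully open again, leave the bottle lying in the nest, and do not disturb the other bottles, vials and dish.

Things in the scene. Friction and masses are not known exactly. Their poses are not given: they have to be found in the camera images.
- bottle: the flat amber bottle, lying loose on the bench: body 46 (x) x 100 (y) x 32 (z) mm, neck and red cap (30 mm across) going on along -y to 84 mm from the origin. 160 g. Origin: centre of the body's underside. z is up when the label is up; +y points to its base, -y to its cap.
- label (a point): middle of the white bar-code label (36 x 40 mm) on the bottle's upper face: at (0, -26, 32) mm in the bottle's frame, in the half next to the cap.
- nest: clamping nest, fixed: blue plate 110 (x) x 225 (y) x 12 mm, y = -85 to 140. Origin: on the bench under the middle of the bottle body's place; a seated bottle's origin is 12 mm above it, axes agreeing. Guide walls (54 mm clear in x, flared, 37 mm high) at |y| = 28 to 48, so fingers fit beside the bottle at |y| under 28. End stop at y = 55, 30 mm high; hinge cheeks y = 70 to 104, 70 mm high.
- nest_floor (a point): the nest's floor under the middle of the bottle's place, 12 mm above the nest's origin.
- clamp_hinge (a point): axis of the clamp, at (0, 85, 58) mm in the nest's frame; the axis runs along the nest's x.
- clamp (a joint): angle of the clamp arm about the nest's +x: 0 fully open (leaning back beyond the hinge, away from the bottle), growing as it swings over towards the bottle; about 1.92 with its pad pressing on the bottle, 2.03 on an empty nest. An over-centre spring throws it open below about 0.95 and shut above (about 6 N at the red bar at either end).
- clamp_bar (a point): middle of the clamp's red cross bar, its handle: 14 mm thick, 84 mm long, always level along the nest's x, 88 mm from the hinge axis. The 16 mm wide steel arm meets it in the middle: grip about 26 mm to either side. In the nest's frame at (0, 147, 120) mm open, (0, 5, 95) closed on the bottle; it passes over the hinge 146 mm high.
- scanner: hand scanner: level white handle 110 (x) x 30 (y) x 26 (z) mm from x = -70 to 40, then a blue head 50 x 56 x 64 mm from x = 40 to 90, z = -30 to 34. 180 g, centre of mass at about x = 20. Origin: on the underside of the handle. It looks along its own -z.
- scanner_grip (a point): middle of the handle where it is best gripped across its 30 mm width: (0, 0, 13) mm in the scanner's frame.
- scanner_window (a point): middle of the dark red window under the scanner's head, at (65, 0, -30) mm in the scanner's frame; it looks along -z.
- rest: grey scanner rest, fixed: base 120 x 80 x 8 mm and two U saddles 10 mm thick at x = -57 and x = 28, floors 45 mm above the bench, 40 mm clear between the lips, flared tops 62 mm above the bench. Origin: on the bench straight under the scanner's origin when the scanner is home (45 mm above, axes agreeing, head at +x).
- amber_jar: bystander: upright round amber bottle with red cap, 54 mm across, 105 mm tall; origin under its middle.
- vial_red: bystander: upright vial with red cap, 37 mm across, 83 mm tall; origin under its middle.
- vial_green: bystander: upright vial with green cap, 37 mm across, 83 mm tall; origin under its middle.
- dish: bystander: covered culture dish, 88 mm across, 24 mm tall; origin under its middle.
Not all that is in view belongs to the job. What is shaped like the scanner but turquoise is not meant.

How it is judged:
On the way, in this order (a step that is already met when the one before it is completed fails the run):
1. the bottle lies label up in the nest, base towards the hinge, with the clamp open and the hand off it (x of label in the frame of nest between -0.007 and 0.007 m and y of label in the frame of nest between -0.036 and -0.016 m and z of label in the frame of nest between 0.04 and 0.049 m and angle between bottle's own z axis and vertical below 0.1 rad and value of joint clamp below 0.6 rad and contact force between the fingers and bottle below 0.3 N), for 0.2 s.
2. the clamp has snapped down on the bottle and holds by itself (x of label in the frame of nest between -0.007 and 0.007 m and y of label in the frame of nest between -0.036 and -0.016 m and z of label in the frame of nest between 0.04 and 0.049 m and angle between bottle's own z axis and vertical below 0.1 rad and value of joint clamp between 1.84 and 1.975 rad and contact force between the fingers and nest below 0.3 N), for 0.2 s.
3. the held scanner is still, level, 5 to 15 cm straight above the label of the clamped bottle (x of label in the frame of nest between -0.007 and 0.007 m and y of label in the frame of nest between -0.036 and -0.016 m and z of label in the frame of nest between 0.04 and 0.049 m and angle between bottle's own z axis and vertical below 0.1 rad and value of joint clamp between 1.84 and 1.975 rad and x of label in the frame of scanner_window between -0.015 and 0.015 m and y of label in the frame of scanner_window between -0.015 and 0.015 m and z of label in the frame of scanner_window between -0.15 and -0.05 m and angle between scanner's own z axis and vertical below 0.2 rad and linear speed of scanner below 0.03 m/s and angular speed of scanner below 0.2 rad/s and contact force between the fingers and scanner above 0.5 N), for 0.6 s.
At the end, for the whole second after the job is handed in: bottle at rest, label up, flat in the nest (label within 7 mm across, 10 mm along), cap away from the hinge; clamp fully open (below 0.1 rad); scanner at rest in its saddles, head as at the start (within 15 mm along, 10 mm across, 6 mm in height) (x of label in the frame of nest between -0.007 and 0.007 m and y of label in the frame of nest between -0.036 and -0.016 m and z of label in the frame of nest between 0.04 and 0.049 m and angle between each of bottle, scanner's own z axis and vertical below 0.1 rad and x of scanner in the frame of rest between -0.015 and 0.015 m and y of scanner in the frame of rest between -0.01 and 0.01 m and z of scanner in the frame of rest between 0.039 and 0.051 m and x of scanner_window in the frame of rest between 0.045 and 0.085 m and linear speed of each of bottle, scanner below 0.02 m/s and value of joint clamp below 0.1 rad); the robot touches nothing.
It fails at once if the upright amber bottle is shoved more than 30 mm or tipped (distance of amber_jar from where it was at the start of the episode above 0.03 m or angle between amber_jar's own z axis and vertical above 0.35 rad).
It fails at once if the red-capped vial is shoved more than 30 mm or tipped (distance of vial_red from where it was at the start of the episode above 0.03 m or angle between vial_red's own z axis and vertical above 0.35 rad).
It fails at once if the green-capped vial is shoved more than 30 mm or tipped (distance of vial_green from where it was at the start of the episode above 0.03 m or angle between vial_green's own z axis and vertical above 0.35 rad).
It fails at once if the covered dish is shoved more than 30 mm or tipped (distance of dish from where it was at the start of the episode above 0.03 m or angle between dish's own z axis and vertical above 0.35 rad).
It also fails if it takes over 72 s, if anything falls off the work surface, if the arm or the gripper's body presses on something with over 40 N, if the wrist force passes 120 N, or if a joint passes its speed limit or range.

## Robot

A 6-joint arm with a two-finger parallel gripper is mounted at the origin on the work surface. World frame = base frame: x ahead of the robot, y to its left, z up, the work surface at z = 0. Lengths are in m, angles in rad, forces in N, time in s.
With the tool pointing down it reaches from about 0.35 to 0.775 m from the base axis. Payload 5.5 kg.
Tool frame: the origin (TCP) lies midway between the tips of the shut fingers; the grasp point (between the pads) lies 19 mm behind it; z points along the fingers, y is the line along which they close (so a half turn about z gives the same grasp; the last joint's range is limited). The gripper opens to 85 mm and grips with 20 to 120 N. Pads are 22 mm wide; open, the fingers measure 114 mm over their backs; the gripper's body (76 mm by 85 mm) begins 54 mm behind the grasp point. The pads swing forward as they close: fully open they stand 13 mm farther back than shut.
Start: joints at [-1.331, 0.313, 0.046, 1.304, 0, 1.431], TCP at [0.213, -0.534, 0.231] pointing down, gripper open.
Joint ranges: [-2.76, 2.76], [-0.86, 1.69], [-1.03, 1.26], [-2.2, 2.34], [-1.47, 1.5], [-3.14, 3.14]. Speed limits (rad/s): [2.57, 2.57, 3.14, 3.14, 3.14, 3.14].

## Interface

Orientations are given as a unit quaternion [w, x, y, z].
In Python, from workcell import get_state, read_camera, camera_info, hand_in, recognise gives the robot as it stands.
- The arm moves only by the tool arm_command, never from a script. Its argument "moves" is one flat list of numbers, 7 for each row, row after row: the opening, from -1 (shut) to 1 (fully open), then the shift along the tool's x, y, z in mm, then the turn, a rotation vector about the tool's x, y, z in rad. A call has 1 to 8 rows; each row shifts and turns the commanded pose from where the row before left it, along the tool's axes as they then stand; what a row does not reach is not made up. A row lasts 1/8 s, in which the tool goes at most 62.5 mm and 10.7 degrees, less where a joint would pass 70% of its speed; a pose out of reach is approached as far as the arm can. A call with a gripper value outside its range is refused whole. The fingers move at their own pace and stop on an object; "newtons" is the grip in N (left out, the last holds). Time passes only in rows, so rows that do not move let the fingers close. It gives the time, the measured TCP pose, the force, the opening and the grip force at its end, in the units of the state.
- get_state(): the state, without advancing time (a new reading comes with each control period).
- read_camera(name): name is "scene" or "top"; returns (picture, depth): 400x640x3 uint8, blue, green, red; 400x640 float32, m along the optical axis (not along the pixel's ray), 0 where there is no reading.
- camera_info(name): a dict with "fovy" (degrees; the focal length in pixels is half the picture's height over the tangent of half this angle, whatever the lens; pixels are square), "cx", "cy" (the principal point, pixels), "eye" and "orientation" of the camera in the world. Camera axes: x right, y down, z forward; pixel columns grow to the right and rows downward; lengths in m; the calibration is good to about 2 mm. A picture is of the moment at which its call begins. camera_info takes no time and is no camera call.
- hand_in(): hands the job in; it is judged then, once.
Trained networks look in the newest picture that a camera, given by its name, has taken for a name from the list of things; names that differ only in an ending like _2 or _b are one class to them, and where a whole thing is asked for, a point or a joint stands for the part that bears it (a point fixed in the world has none). Each returns a list of dicts, best first, with "confidence" (0 to 1); they miss things now and then, are a little off and sometimes report something else, mostly with a low value. They report only what shows in the picture. A call takes as long as a camera call. They do not tell look-alikes from the thing itself.
- recognise(camera, label): "point" ([column, row] in pixels, amid what is visible of it).
The state is a dict: "clock": time; "joint_pos": joint angles; "qvel": joint speeds; "tau": joint torques, N m; "tcp_pos": TCP position; "orientation": TCP orientation; "wrist_force": force on the tool from outside, world axes, zero at the start; "ft_torque": the same for the moment, N m; "finger_gap": finger opening in m; "grip_force": force on a finger pad.
Only numpy, scipy, OpenCV 4.12 (cv2) and the standard library are available. Lean on these libraries where they do the work, as an engineer would, in place of code of your own. Each camera call takes 0.05 s, during which the arm holds its last target. There are 200 camera calls.

## Working session

There is one attempt and no reset: what is moved stays moved. The work goes in short steps, Python scripts to look and compute and a tool call to move; the robot and the scene stay as the last step left them, time stands still between calls to the robot, and variables do not carry over. Pictures are saved under pics/ and viewed, at most 10 in all, crops included, and the job is handed in when it is done.

Besides the shell and the picture viewer there is one more tool, called as a command line: name --argument value ..., lists and objects as JSON in quotes. arm_command: Moves the arm, as the interface text tells. Its arguments: {"type":"object","properties":{"moves":{"type":"array"},"newtons":{"type":"number"}},"required":["moves"]}

```bash
mkdir -p pics; cat > h.py <<'E'
import numpy as np, cv2
from scipy.spatial.transform import Rotation as R
from workcell import get_state, read_camera, camera_info, hand_in, recognise
def cam(n):
    c=camera_info(n); f=200/np.tan(np.radians(c['fovy'])/2)
    q=c['orientation']; return f,c['cx'],c['cy'],np.array(c['eye']),R.from_quat(q,scalar_first=True).as_matrix()
def cloud(n,d):
    f,cx,cy,e,M=cam(n); v,u=np.mgrid[0:400,0:640]
    return np.stack([(u-cx)/f*d,(v-cy)/f*d,d],-1)@M.T+e
def proj(n,p):
    f,cx,cy,e,M=cam(n); q=(np.atleast_2d(p)-e)@M; return q[:,:2]/q[:,2:]*f+[cx,cy]
E
python3 - <<'E'
from h import *
for n in('scene','top'):
    p,d=read_camera(n); cv2.imwrite(f'pics/{n}0.png',p); np.savez(f'{n}0.npz',p=p,d=d)
    print(n,camera_info(n)); C=cloud(n,d)
    for l in ['bottle','label','nest','clamp_bar','scanner','rest','amber_jar','vial_red','vial_green','dish']:
        for r in recognise(n,l)[:3]:
            u,v=map(int,r['point']); print(l,round(r['confidence'],2),(u,v),C[v,u].round(3))
print(get_state())
E
```

```text
scene {'fovy': 44.84860852010213, 'cx': 318.2891856725568, 'cy': 198.10499515929732, 'eye': array([ 1.30281591, -0.0200932 ,  1.24781606]), 'orientation': array([-0.21703361,  0.67972207,  0.67029014, -0.2039251 ])}
bottle 0.74 (201, 207) [ 0.494 -0.34   0.034]
label 0.66 (199, 211) [ 0.508 -0.344  0.033]
label 0.58 (230, 192) [ 0.433 -0.26   0.025]
nest 0.65 (309, 215) [ 0.512 -0.017  0.014]
clamp_bar 0.63 (335, 205) [0.546 0.056 0.117]
scanner 0.59 (426, 199) [0.504 0.326 0.083]
scanner 0.55 (489, 249) [0.657 0.487 0.055]
rest 0.58 (439, 188) [0.413 0.395 0.011]
amber_jar 0.67 (298, 253) [ 0.673 -0.048  0.073]
vial_red 0.7 (324, 185) [0.439 0.029 0.067]
vial_green 0.51 (398, 175) [0.399 0.259 0.061]
vial_green 0.47 (430, 197) [0.492 0.341 0.075]
dish 0.87 (229, 190) [ 0.426 -0.263  0.026]
top {'fovy': 48.23606833898642, 'cx': 326.6907273440693, 'cy': 204.96926983181137, 'eye': array([0.37596783, 0.03188984, 1.6145892 ]), 'orientation': array([-0.0319545 ,  0.71224721, -0.70063464,  0.02817673])}
bottle 0.87 (437, 215) [ 0.482 -0.35   0.03 ]
label 0.63 (241, 216) [0.464 0.338 0.07 ]
[... 482 characters left out ...]
47 0.074]
{'clock': 1.1, 'joint_pos': array([-1.33062279e+00,  3.13178774e-01,  4.61012948e-02,  1.30357580e+00,
        3.73307967e-05,  1.43120450e+00]), 'qvel': array([0.00219397, 0.00049564, 0.00076632, 0.00046222, 0.00227926,
       0.00029868]), 'tau': array([-9.33375995e-04, -4.80479085e+01,  2.98817039e+01,  3.88186099e-04,
       -1.30286371e-04,  5.88168319e-06]), 'tcp_pos': array([ 0.21317277, -0.53408233,  0.2313358 ]), 'orientation': array([7.04952271e-05, 9.82026381e-01, 1.88743692e-01, 2.22372843e-05]), 'wrist_force': array([ 0.82400175, -0.30206634,  0.04508586]), 'ft_torque': array([-0.05315714, -0.05874788, -0.02367008]), 'grip_force': 0.0, 'finger_gap': 0.0852359280386195}
```

View pics/scene0.png

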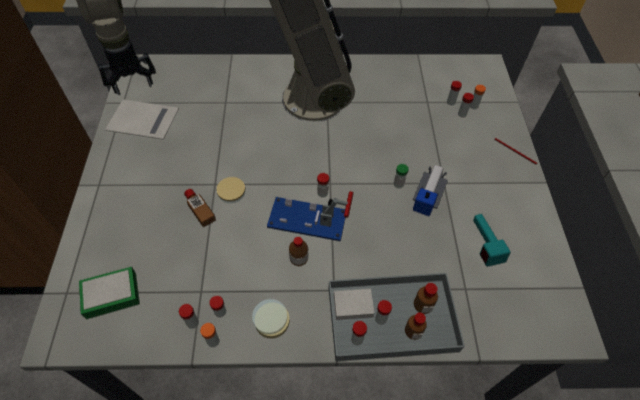

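View pics/top0.png

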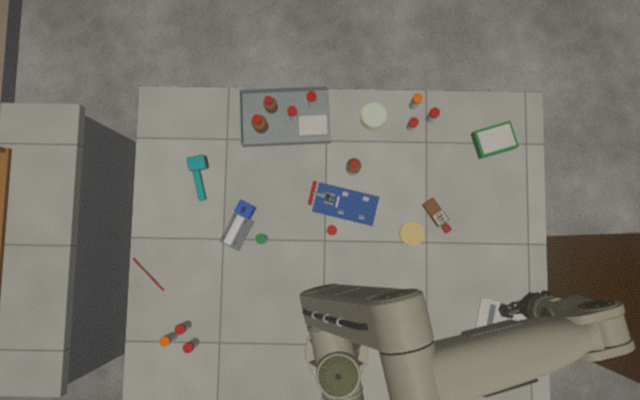

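The scene view shows the amber bottle at (200,207), with its red cap up-left at (188,193) and the white label facing up next to the cap. The blue nest is at (308,217) with its red bar at (348,204), and the scanner (blue head, white handle) is at (430,190). The turquoise decoy is at (490,240).

Look-alikes:
- **Bottle:** upright amber jars at scene (298,250), (428,295) and (417,323). Only the one at (200,207) is lying down.
- **Scanner:** the turquoise one at (490,240). I choose the blue-headed one at (430,190).

```bash
cat > seg.py <<'E'
from h import *
def pts(n,p,d,box,f):
    C=cloud(n,d); hsv=cv2.cvtColor(p,cv2.COLOR_BGR2HSV).astype(int)
    m=f(hsv[...,0],hsv[...,1],hsv[...,2],C[...,2])&(d>0)
    x0,x1,y0,y1=box; m&=(C[...,0]>x0)&(C[...,0]<x1)&(C[...,1]>y0)&(C[...,1]<y1)
    return C[m]
def rect(P):
    (c,s,a)=cv2.minAreaRect((P[:,:2]*1000).astype(np.float32)); return np.round(c,1),np.round(s,1),round(a,1)
E
python3 - <<'E'
from seg import *
F={'bottle_amber':((.4,.58,-.45,-.27),lambda h,s,v,z:((h<20)&(s>110)&(z>.012))),
 'bottle_cap':((.38,.56,-.45,-.27),lambda h,s,v,z:(((h<5)|(h>172))&(s>170)&(z>.008))),
 'label':((.4,.58,-.45,-.27),lambda h,s,v,z:((s<70)&(v>110)&(z>.024)&(z<.04))),
 'nest':((.4,.65,-.16,.16),lambda h,s,v,z:((h>100)&(h<130)&(s>120)&(z<.022))),
 'nestall':((.4,.65,-.16,.16),lambda h,s,v,z:((h>100)&(h<130)&(s>120))),
 'bar':((.46,.65,.03,.16),lambda h,s,v,z:(((h<8)|(h>172))&(s>130)&(z>.09))),
 'head':((.4,.6,.25,.42),lambda h,s,v,z:((h>100)&(h<130)&(s>120)&(z>.03))),
 'headtop':((.4,.6,.25,.42),lambda h,s,v,z:((h>100)&(h<130)&(s>120)&(z>.07))),
 'handle':((.36,.6,.27,.44),lambda h,s,v,z:((s<60)&(v>120)&(z>.055)&(z<.1))),
 'restbase':((.34,.6,.27,.44),lambda h,s,v,z:((s<60)&(z>.004)&(z<.012)))}
for n in('top','scene'):
    D=np.load(f'{n}0.npz')
    for k,(b,f) in F.items():
        P=pts(n,D['p'],D['d'],b,f)
        if len(P)>4: print(n,k,len(P),*rect(P),'mean',P.mean(0).round(4),'z95',np.percentile(P[:,2],[5,50,95]).round(4))
D=np.load('top0.npz');p=D['p']
def c(p,u,v,w=32,s=9): return cv2.resize(p[v-w:v+w,u-w:u+w],None,fx=s/2.4,fy=s/2.4,interpolation=cv2.INTER_CUBIC)
q=np.load('scene0.npz')['p']
cv2.imwrite('pics/c1.png',np.vstack([np.hstack([c(p,437,215),c(p,340,202,40,7.2),c(p,240,222)]),np.hstack([c(q,200,207),c(q,312,215,40,7.2),c(q,430,190)])]))
E
```

```text
top bottle_amber 218 [ 476.7 -352.7] [129.5  42.7] 31.5 mean [ 0.4913 -0.3445  0.0304] z95 [0.024  0.0305 0.0363]
top bottle_cap 7 [ 433.2 -383.6] [14.9  8.6] 56.1 mean [ 0.4336 -0.3839  0.029 ] z95 [0.0246 0.0293 0.0334]
top label 154 [ 472.  -326.8] [116.9 101.7] 35.3 mean [ 0.4787 -0.3574  0.0311] z95 [0.0253 0.0311 0.0365]
top nest 1159 [518.8 -24.9] [216.2 102.1] 77.3 mean [ 0.5151 -0.032   0.0113] z95 [0.0051 0.0113 0.0174]
top nestall 1166 [518.8 -24.9] [216.2 102.1] 77.3 mean [ 0.5152 -0.0317  0.0114] z95 [0.0051 0.0113 0.0176]
top bar 53 [544.5  91.2] [ 8.2 74. ] 77.0 mean [0.5446 0.091  0.1265] z95 [0.1212 0.1258 0.1319]
top head 187 [488.8 327.5] [51.6 43.3] 64.6 mean [0.4883 0.3251 0.0769] z95 [0.0647 0.0784 0.085 ]
top headtop 168 [488.8 327.5] [51.6 43.3] 64.6 mean [0.4893 0.3268 0.0787] z95 [0.072  0.079  0.0851]
top handle 310 [429.6 326.1] [117.4 159.4] 65.2 mean [0.4235 0.3587 0.0697] z95 [0.0615 0.0699 0.0775]
top restbase 570 [470.1 355.2] [169.3 259.2] 89.7 mean [0.4443 0.355  0.0067] z95 [0.0042 0.0062 0.0108]
scene bottle_amber 370 [ 482.  -352.8] [137.2  44.4]
[... 310 characters left out ...]
 [223.4 113.2] 77.2 mean [ 0.5256 -0.0299  0.0112] z95 [0.0067 0.0113 0.0156]
scene nestall 1789 [519.4 -24. ] [223.4 113.2] 77.2 mean [ 0.5256 -0.0296  0.0113] z95 [0.0067 0.0113 0.0157]
scene bar 99 [546.   92.8] [11.3 82.5] 76.8 mean [0.5476 0.0928 0.1254] z95 [0.1201 0.1256 0.1295]
scene head 405 [486.4 333.1] [55.  69.3] 63.6 mean [0.501  0.3261 0.0675] z95 [0.0357 0.0751 0.0813]
scene headtop 257 [491.8 330.3] [54.9 55.4] 61.2 mean [0.4948 0.3294 0.0773] z95 [0.0726 0.077  0.0819]
scene handle 218 [417.4 364.1] [ 25.6 109.7] 64.4 mean [0.418  0.3642 0.0701] z95 [0.0655 0.07   0.0749]
scene restbase 402 [473.5 354.2] [251. 165.] 1.2 mean [0.4368 0.3673 0.007 ] z95 [0.0042 0.0067 0.0109]
```

View pics/c1.png

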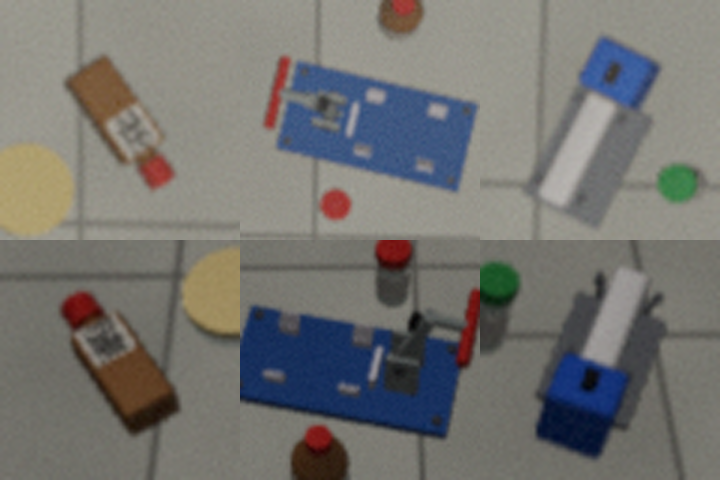

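The crop confirms the choices: the bottle lies label up with its cap at lower right (top view). The nest's hinge and red bar are on the left (+y), and the scanner sits on its grey rest with the head towards +x/-y. Next I'll write the row planner and refine the dish position.

```bash
cat > plan.py <<'E'
from h import *
# yaw = world heading (deg) of tool x, tool pointing down
NO=np.array([513.0,-51.2]); NY=-12.75
SO=np.array([431.2,357.3]); SY=-25.5
BO=np.array([493.5,-343.5]); BY=-57.
def rot(a): a=np.radians(a); return np.array([[np.cos(a),-np.sin(a)],[np.sin(a),np.cos(a)]])
def nest(x,y): return NO+rot(NY)@[x,y]
def scan(x,y): return SO+rot(SY)@[x,y]
def now():
    s=get_state(); M=R.from_quat(s['orientation'],scalar_first=True).as_matrix()
    return s, s['tcp_pos']*1000, M
def plan(wps,step=50,turn=.16,start=None):
    """wps: (x,y,z mm, yaw deg, opening)"""
    s,p,M=now()
    yaw=np.degrees(np.arctan2(M[1,0],M[0,0]))
    print('at',p.round(1),'yaw',round(yaw,1),'tilt',np.degrees(np.arccos(-M[2,2])).round(2),'gap',s['finger_gap'].round(4))
    for x,y,z,w,o in wps:
        t=np.array([x,y,z]); dy=(w-yaw+180)%360-180
        n=max(1,int(np.ceil(np.linalg.norm(t-p)/step)),int(np.ceil(abs(np.radians(dy))/turn)))
        for i in range(n):
            k=n-i; d=(t-p)/k; a=np.radians(yaw)
            X=np.array([np.cos(a),np.sin(a),0]);Y=np.array([np.sin(a),-np.cos(a),0]);Z=np.array([0,0,-1.])
            r=np.round([d@X,d@Y,d@Z],0 if step>20 else 1); tz=round(-np.radians((w-yaw+180)%360-180)/k,3)
            print([o]+list(map(float,r))+[0,0,float(tz)])
            p=p+r[0]*X+r[1]*Y+r[2]*Z; yaw-=np.degrees(tz)
        print('  ->',p.round(1),round(yaw,2))
E
python3 - <<'E'
from seg import *
from plan import *
for n in('top','scene'):
    D=np.load(f'{n}0.npz')
    P=pts(n,D['p'],D['d'],(.35,.49,-.33,-.19),lambda h,s,v,z:(h>15)&(h<40)&(s>50)&(z>.012)); print(rect(P))
plan([(*BO,120,33,.65),(*BO,2,33,.65)])
E
```

```text
(array([ 425.8, -281.2]), array([ 85., 129.]), 23.0)
(array([ 423.7, -277.7]), array([ 89.4, 123.4]), 19.5)Traceback (most recent call last):
  File "<stdin>", line 6, in <module>
  File "plan.py", line 16, in plan
    print('at',p.round(1),'yaw',round(yaw,1),'tilt',np.degrees(np.arccos(-M[2,2])).round(2),'gap',s['finger_gap'].round(4))
                                                                                                  ^^^^^^^^^^^^^^^^^^^^^
AttributeError: 'float' object has no attribute 'round'
```

```bash
sed -i "s/s\['finger_gap'\].round(4)/round(float(s['finger_gap']),4)/" plan.py
python3 - <<'E'
from seg import *
from plan import *
for n in('top','scene'):
    D=np.load(f'{n}0.npz')
    P=pts(n,D['p'],D['d'],(.35,.49,-.30,-.19),lambda h,s,v,z:(h>18)&(h<40)&(s>50)&(z>.012)); print(rect(P),np.median(P,0))
plan([(*BO,120,33,.65),(*BO,2,33,.65)])
E
```

```text
(array([ 418.4, -258.9]), array([82. , 80.2]), 0.4) [ 0.41690847 -0.26041272  0.02367313]
(array([ 417.3, -258.6]), array([90.6, 82.1]), 0.2) [ 0.4188184  -0.25937241  0.02323936]
at [ 213.2 -534.1  231.3] yaw 21.8 tilt 0.01 gap 0.0852
[0.65, 41.0, -9.0, 14.0, 0, 0, -0.025]
[0.65, 42.0, -8.0, 14.0, 0, 0, -0.024]
[0.65, 42.0, -7.0, 14.0, 0, 0, -0.025]
[0.65, 42.0, -6.0, 14.0, 0, 0, -0.024]
[0.65, 42.0, -5.0, 14.0, 0, 0, -0.025]
[0.65, 42.0, -4.0, 14.0, 0, 0, -0.024]
[0.65, 42.0, -3.0, 14.0, 0, 0, -0.025]
[0.65, 43.0, -2.0, 13.0, 0, 0, -0.024]
  -> [ 494.  -343.6  120.3] 32.99
[0.65, -0.0, -0.0, 39.0, 0, 0, -0.0]
[0.65, -0.0, -0.0, 40.0, 0, 0, -0.0]
[0.65, -0.0, -0.0, 39.0, 0, 0, -0.0]
  -> [ 494.  -343.6    2.3] 32.99
```

Dish at (418,-259) leaves 15 mm or more to the fingers at a 70 mm opening.

arm_command --moves '[0.65, 41, -9, 14, 0, 0, -0.025, 0.65, 42, -8, 14, 0, 0, -0.025, 0.65, 42, -7, 14, 0, 0, -0.025, 0.65, 42, -6, 14, 0, 0, -0.025, 0.65, 42, -5, 14, 0, 0, -0.025, 0.65, 42, -4, 14, 0, 0, -0.025, 0.65, 42, -3, 14, 0, 0, -0.025, 0.65, 43, -2, 13, 0, 0, -0.02]' --newtons 40

```text
clock: 2.1
tcp_pos: [0.4948, -0.3423, 0.1199]
orientation: [0.0, 0.959, 0.284, 0.0]
wrist_force: [1.5, -0.6, 0.5]
finger_gap: 0.0706
grip_force: 0.0
```

```bash
python3 - <<'E'
from plan import *
plan([(*BO,2,33,.65)])
E
```

```text
at [ 494.8 -342.3  119.9] yaw 33.0 tilt 0.02 gap 0.0706
[0.65, -1.0, 0.0, 39.0, 0, 0, -0.0]
[0.65, -0.0, 0.0, 39.0, 0, 0, -0.0]
[0.65, -1.0, 0.0, 40.0, 0, 0, -0.001]
  -> [ 493.2 -343.4    1.9] 33.02
```

arm_command --moves '[0.65, -1, 0, 39, 0, 0, 0, 0.65, 0, 0, 39, 0, 0, 0, 0.65, -1, 0, 30, 0, 0, 0, 0.65, 0, 0, 10, 0, 0, 0, 0.65, 0, 0, 0, 0, 0, 0, -0.2, 0, 0, 0, 0, 0, 0, -0.2, 0, 0, 0, 0, 0, 0, -0.2, 0, 0, 0, 0, 0, 0]' --newtons 40

```text
clock: 3.1
tcp_pos: [0.4933, -0.3454, 0.0043]
orientation: [0.002, 0.959, 0.283, 0.001]
wrist_force: [-0.1, -1.7, 6.3]
finger_gap: 0.0456
grip_force: 41.9
```

arm_command --moves '[-0.3, 0, 0, -15, 0, 0, 0, -0.3, 0, 0, -40, 0, 0, 0, -0.3, 0, 0, -45, 0, 0, 0, -0.3, 0, 0, -30, 0, 0, 0, -0.3, 0, 0, 0, 0, 0, 0]' --newtons 50

```text
clock: 3.72
tcp_pos: [0.4934, -0.3454, 0.1357]
orientation: [0.002, 0.959, 0.283, 0.001]
wrist_force: [0.1, 0.6, -1.5]
finger_gap: 0.0453
grip_force: 52.0
```

```bash
python3 - <<'E'
from plan import *
print(NO)
plan([(*NO,132,77.25,-.3)])
E
```

```text
[513.  -51.2]
at [ 493.4 -345.4  135.7] yaw 32.9 tilt 0.33 gap 0.0453
[-0.3, 29.0, -39.0, 1.0, 0, 0, -0.129]
[-0.3, 34.0, -35.0, 1.0, 0, 0, -0.129]
[-0.3, 39.0, -31.0, 0.0, 0, 0, -0.129]
[-0.3, 42.0, -25.0, 1.0, 0, 0, -0.129]
[-0.3, 45.0, -20.0, 0.0, 0, 0, -0.129]
[-0.3, 48.0, -14.0, 1.0, 0, 0, -0.128]
  -> [513.  -50.7 131.7] 77.22
```

arm_command --moves '[-0.3, 29, -39, 1, 0, 0, -0.129, -0.3, 34, -35, 1, 0, 0, -0.129, -0.3, 39, -31, 0, 0, 0, -0.129, -0.3, 42, -25, 1, 0, 0, -0.129, -0.3, 45, -20, 0, 0, 0, -0.129, -0.3, 48, -14, 1, 0, 0, -0.128, -0.3, 0, 0, 0, 0, 0, 0, -0.3, 0, 0, 0, 0, 0, 0]'

```text
clock: 4.72
tcp_pos: [0.511, -0.0494, 0.1273]
orientation: [-0.001, 0.781, 0.624, -0.001]
wrist_force: [-0.2, -0.7, -1.7]
finger_gap: 0.0454
grip_force: 51.9
```

```bash
python3 - <<'E'
from seg import *
from plan import *
plan([(*NO,50,77.25,-.3),(*NO,18,77.25,-.3)],step=20)
for n in('scene',):
    p,d=read_camera(n); np.savez(f'{n}1.npz',p=p,d=d)
    c=p[150:250,260:400]; cv2.imwrite('pics/c2.png',cv2.resize(c,None,fx=4,fy=4,interpolation=cv2.INTER_CUBIC))
    b=(.4,.65,-.2,.05)
    print('amber',rect(pts(n,p,d,b,lambda h,s,v,z:(h<20)&(s>110)&(z>.1)&(z<.18))))
    print('cap',pts(n,p,d,b,lambda h,s,v,z:((h<5)|(h>172))&(s>170)&(z>.1)&(z<.19)).mean(0))
    P=pts(n,p,d,b,lambda h,s,v,z:(h<20)&(s>110)&(z>.1)&(z<.19)); print(np.percentile(P,[5,50,95],axis=0))
E
```

```text
at [511.  -49.4 127.3] yaw 77.2 tilt 0.1 gap 0.0454
[-0.3, -0.3, 0.6, 19.3, 0, 0, -0.0]
[-0.3, -0.3, 0.6, 19.3, 0, 0, -0.0]
[-0.3, -0.4, 0.6, 19.4, 0, 0, -0.0]
[-0.3, -0.3, 0.6, 19.3, 0, 0, -0.0]
  -> [513.  -51.2  50. ] 77.22
[-0.3, -0.0, -0.0, 16.0, 0, 0, -0.0]
[-0.3, -0.0, -0.0, 16.0, 0, 0, -0.0]
  -> [513.  -51.2  18. ] 77.22
amber (array([544.8, -32.3]), array([181.5, 139.2]), 26.9)
cap [ 0.53324548 -0.1018084   0.14015839]
[[ 0.49587705 -0.12264833  0.10713393]
 [ 0.52179706 -0.03320139  0.15165174]
 [ 0.64214972 -0.00258554  0.15752845]]
```

View pics/c2.png

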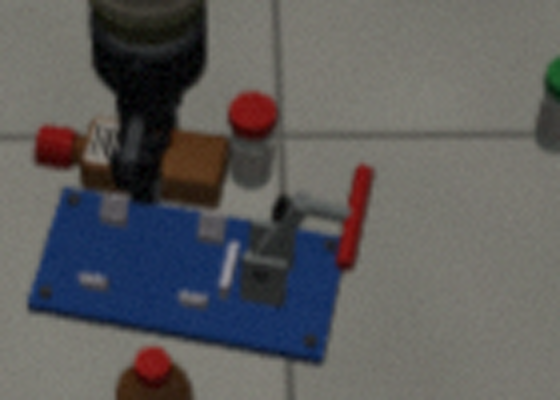

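The bottle is held label up, with its cap at (55,147) in the crop and its base towards the hinge. I'll measure its offset along the grip.

```bash
python3 - <<'E'
from seg import *
from plan import *
D=np.load('scene1.npz');p,d=D['p'],D['d']
s,t,M=now()
T=np.array([511,-49.4])
def loc(P): return (P[:,:2]*1000-T)@rot(NY)
b=(.4,.58,-.16,.03)
A=pts('scene',p,d,b,lambda h,s,v,z:(h<22)&(s>90)&(z>.115)&(z<.165))
C=pts('scene',p,d,b,lambda h,s,v,z:((h<6)|(h>172))&(s>150)&(z>.115)&(z<.165))
for n,P in(('amber',A),('cap',C)):
    L=loc(P); print(n,len(L),'x',np.percentile(L[:,0],[2,50,98]).round(1),'y',np.percentile(L[:,1],[1,5,50,95,99]).round(1),'z',np.percentile(P[:,2],[5,50,95]).round(3))
# base edges: x-range of top face near base
L=loc(A); top=(A[:,2]>.145); print('topface x', np.percentile(L[top,0],[2,98]).round(1),'y max',np.percentile(L[top,1],[97,99,100]).round(1))
D=np.load('scene0.npz')
for nm,box,f in(('cap0',(.38,.56,-.45,-.27),lambda h,s,v,z:((h<6)|(h>172))&(s>150)&(z>.008)),('amber0',(.4,.58,-.45,-.27),lambda h,s,v,z:(h<22)&(s>90)&(z>.0))):
    P=pts('scene',D['p'],D['d'],box,f); L=(P[:,:2]*1000-BO)@rot(BY); top=P[:,2]>.025
    print(nm,'y',np.percentile(L[:,1],[1,5,50,95,99]).round(1),'top ymax',np.percentile(L[top,1],[97,99,100]).round(1),'x',np.percentile(L[top,0],[2,98]).round(1))
E
```

```text
amber 403 x [-20.    9.3  24.1] y [-78.2 -73.5  20.5  49.5  52. ] z [0.137 0.152 0.157]
cap 79 x [-7.8  7.5 16.6] y [-80.1 -78.2 -67.2 -56.4 -55.2] z [0.143 0.151 0.155]
topface x [-20.4  23.5] y max [50.7 52.1 52.7]
cap0 y [-81.6 -80.3 -68.6 -58.3 -57.7] top ymax [-57.8 -57.6 -57.6] x [-6.4 13.2]
amber0 y [-82.3 -71.7  10.4  50.3  51.8] top ymax [49.6 51.3 53.3] x [-87.6  22.5]
```

arm_command --moves '[-0.3, -0.5, 0.5, 19, 0, 0, 0, -0.3, -0.5, 0.5, 19, 0, 0, 0, -0.3, -1, 1, 19, 0, 0, 0, -0.3, -0.5, 0.5, 10, 0, 0, 0, -0.3, 0, 0, 10, 0, 0, 0, -0.3, 0, 0, 10, 0, 0, 0, -0.3, 0, 0, 8, 0, 0, 0, -0.3, 0, 0, 7, 0, 0, 0]'

```text
clock: 5.78
tcp_pos: [0.5136, -0.0525, 0.0259]
orientation: [0.0, 0.781, 0.624, 0.0]
wrist_force: [0.4, -0.2, -2.1]
finger_gap: 0.0455
grip_force: 52.0
```

arm_command --moves '[-0.3, 0, 0, 4, 0, 0, 0, -0.3, 0, 0, 3, 0, 0, 0, -0.3, 0, 0, 2, 0, 0, 0, -0.3, 0, 0, 0, 0, 0, 0]'

```text
clock: 6.28
tcp_pos: [0.5136, -0.0525, 0.0173]
orientation: [0.0, 0.781, 0.624, -0.0]
wrist_force: [0.3, -0.0, -0.9]
finger_gap: 0.0457
grip_force: 52.0
```

arm_command --moves '[-0.3, 0, 0, 1, 0, 0, 0, 0.4, 0, 0, 0, 0, 0, 0, 0.4, 0, 0, 0, 0, 0, 0, 0.4, 0, 0, 0, 0, 0, 0, 0.4, 0, 0, -20, 0, 0, 0, 0.4, 0, 0, -40, 0, 0, 0, 0.4, 0, 0, -50, 0, 0, 0, 0.4, 0, 0, -60, 0, 0, 0]'

```text
clock: 7.28
tcp_pos: [0.5128, -0.0523, 0.1872]
orientation: [-0.001, 0.781, 0.624, -0.001]
wrist_force: [1.1, 0.4, 0.0]
finger_gap: 0.0598
grip_force: 0.0
```

```bash
python3 - <<'E'
from seg import *
from plan import *
for n in('scene','top'):
    p,d=read_camera(n); b=(.4,.62,-.2,.05)
    A=pts(n,p,d,b,lambda h,s,v,z:(h<22)&(s>90)&(z>.02)&(z<.06))
    C=pts(n,p,d,b,lambda h,s,v,z:((h<6)|(h>172))&(s>150)&(z>.01)&(z<.06))
    W=pts(n,p,d,b,lambda h,s,v,z:(s<80)&(v>100)&(z>.03)&(z<.06))
    for k,P in(('amber',A),('cap',C),('white',W)):
        if len(P)<3: continue
        L=(P[:,:2]*1000-NO)@rot(NY); print(n,k,len(L),'x',np.percentile(L[:,0],[3,50,97]).round(1),'y',np.percentile(L[:,1],[3,50,97]).round(1),'z',np.percentile(P[:,2],[5,50,95]).round(3))
    if n=='scene': cv2.imwrite('pics/c3.png',cv2.resize(p[150:260,250:400],None,fx=4,fy=4,interpolation=cv2.INTER_CUBIC))
x,y=nest(26,147); print(x,y)
plan([(x,y,220,167.25,.0),(x,y,103,167.25,0.)])
E
```

```text
scene amber 421 x [-18.3  10.7  24.5] y [-77.3  10.1  47.9] z [0.028 0.041 0.046]
scene cap 70 x [-6.7  8.9 16.4] y [-78.6 -67.8 -56.3] z [0.03  0.04  0.044]
scene white 113 x [-38.3   0.1  36.9] y [-44.  -23.   59.2] z [0.033 0.043 0.048]
top amber 3 x [ 5.6  8.8 12.2] y [44.7 45.5 46.3] z [0.044 0.045 0.046]
top white 18 x [-32.4  -7.6  25.4] y [46.2 58.5 95.5] z [0.031 0.036 0.058]
570.801423281382 86.43718780419233
at [517.5 -53.5 193.3] yaw 77.2 tilt 0.69 gap 0.0599
[0.0, 15.0, 2.0, -3.0, 0, 0, -0.157]
[0.0, 14.0, 4.0, -3.0, 0, 0, -0.157]
[0.0, 13.0, 7.0, -3.0, 0, 0, -0.157]
[0.0, 12.0, 9.0, -3.0, 0, 0, -0.157]
[0.0, 11.0, 10.0, -2.0, 0, 0, -0.157]
[0.0, 9.0, 12.0, -3.0, 0, 0, -0.157]
[0.0, 7.0, 13.0, -2.0, 0, 0, -0.157]
[0.0, 5.0, 14.0, -3.0, 0, 0, -0.157]
[0.0, 3.0, 15.0, -2.0, 0, 0, -0.158]
[0.0, -0.0, 16.0, -3.0, 0, 0, -0.157]
  -> [570.7  87.  220.3] 167.24
[0.0, -0.0, -0.0, 39.0, 0, 0, -0.0]
[0.0, -0.0, -0.0, 39.0, 0, 0, -0.0]
[0.0, -0.0, -1.0, 39.0, 0, 0, -0.0]
  -> [570.5  86.  103.3] 167.24
```

View pics/c3.png

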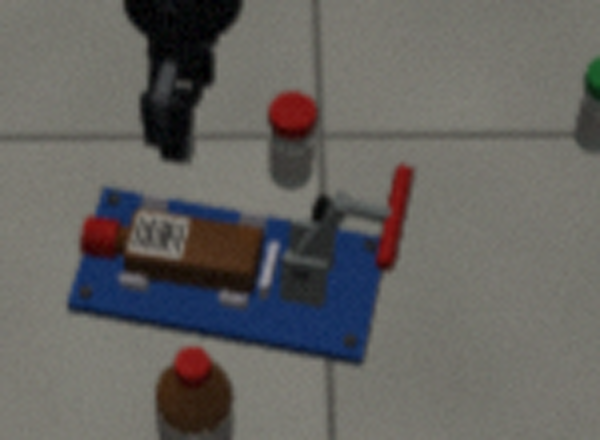

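The bottle is seated between the guide walls against the stop, label up at (160,235) in the crop, cap away from the hinge, clamp open. Next I'll go to the clamp bar.

arm_command --moves '[0, 15, 2, -3, 0, 0, -0.157, 0, 14, 4, -3, 0, 0, -0.157, 0, 13, 7, -3, 0, 0, -0.157, 0, 12, 9, -3, 0, 0, -0.157, 0, 11, 10, -2, 0, 0, -0.157, 0, 9, 12, -3, 0, 0, -0.157, 0, 7, 13, -2, 0, 0, -0.157, 0, 5, 14, -3, 0, 0, -0.157]' --newtons 25

```text
clock: 8.38
tcp_pos: [0.5558, 0.0591, 0.2079]
orientation: [-0.0, 0.263, 0.965, -0.0]
wrist_force: [-0.4, 0.2, 0.2]
finger_gap: 0.0427
grip_force: 0.0
```

arm_command --moves '[0, 3, 15, -2, 0, 0, -0.157, 0, 0, 16, -3, 0, 0, -0.157, 0, 0, 0, 0, 0, 0, 0, 0, 0, 0, 0, 0, 0, 0]'

```text
clock: 8.88
tcp_pos: [0.5665, 0.0876, 0.2129]
orientation: [-0.0, 0.113, 0.994, -0.0]
wrist_force: [-0.2, -0.2, 0.2]
finger_gap: 0.0424
grip_force: 0.0
```

```bash
python3 - <<'E'
from plan import *
x,y=nest(26,147)
plan([(x,y,102,167.25,0.)])
E
```

```text
at [566.5  87.6 212.9] yaw 167.0 tilt 0.04 gap 0.0424
[0.0, -1.0, -0.0, 37.0, 0, 0, -0.001]
[0.0, -2.0, -0.0, 37.0, 0, 0, -0.001]
[0.0, -1.0, -0.0, 37.0, 0, 0, -0.002]
  -> [570.4  86.7 101.9] 167.26
```

arm_command --moves '[0, -1, 0, 37, 0, 0, 0, 0, -2, 0, 37, 0, 0, 0, 0, -1, 0, 27, 0, 0, 0, 0, 0, 0, 10, 0, 0, 0, 0, 0, 0, 0, 0, 0, 0, -0.9, 0, 0, 0, 0, 0, 0, -0.9, 0, 0, 0, 0, 0, 0, -0.9, 0, 0, 0, 0, 0, 0]' --newtons 25

```text
clock: 9.88
tcp_pos: [0.5716, 0.086, 0.1038]
orientation: [0.001, 0.112, 0.994, -0.001]
wrist_force: [-0.9, -5.6, 4.4]
finger_gap: 0.0131
grip_force: 24.8
```

```bash
python3 - <<'E'
from plan import *
s,p,M=now(); print(p,s['finger_gap'],s['grip_force'],(p[:2]-NO)@rot(NY))
# arc: tool y=+nest y, z down ; bar angle from 45deg to 155 (1.92)
th=np.radians(45)+np.array([0,.15,.3,.45,.6,.75,.9,1.05,1.2,1.35,1.5,1.65,1.8,1.9])
y=85+88*np.cos(th); z=58+88*np.sin(th)
print(np.c_[th-np.pi/4,y,z].round(1)); print(np.c_[np.diff(y),-np.diff(z)].round(1))
E
```

```text
[571.58947513  86.0234931  103.76306908] 0.013148677821058873 24.778984487056732 [ 26.85992168 146.77042707]
[[  0.  147.2 120.2]
 [  0.2 137.2 128.8]
 [  0.3 126.1 135.8]
 [  0.4 114.  141.1]
 [  0.6 101.2 144.5]
 [  0.8  88.1 145.9]
 [  0.9  74.9 145.4]
 [  1.   62.  142.9]
 [  1.2  49.6 138.5]
 [  1.4  37.9 132.3]
 [  1.5  27.3 124.5]
 [  1.6  18.  115.1]
 [  1.8  10.3 104.5]
 [  1.9   6.   96.8]]
[[-10.   -8.6]
 [-11.2  -7. ]
 [-12.1  -5.3]
 [-12.7  -3.4]
 [-13.1  -1.5]
 [-13.2   0.5]
 [-13.    2.5]
 [-12.4   4.4]
 [-11.6   6.2]
 [-10.6   7.9]
 [ -9.3   9.4]
 [ -7.8  10.6]
 [ -4.3   7.7]]
```

arm_command --moves '[-0.9, 0, -10, -8.5, 0, 0, 0, -0.9, 0, -11, -7, 0, 0, 0, -0.9, 0, -12, -5.5, 0, 0, 0, -0.9, 0, -13, -3.5, 0, 0, 0, -0.9, 0, -13, -1.5, 0, 0, 0, -0.9, 0, -13, 0.5, 0, 0, 0, -0.9, 0, -13, 2.5, 0, 0, 0, -0.9, 0, 0, 0, 0, 0, 0]'

```text
clock: 10.88
tcp_pos: [0.5532, 0.0033, 0.1265]
orientation: [0.002, 0.112, 0.994, -0.0]
wrist_force: [1.5, -0.9, 5.8]
finger_gap: 0.0133
grip_force: 26.4
```

arm_command --moves '[-0.9, 0, -12, 4.5, 0, 0, 0, -0.9, 0, -11.5, 6, 0, 0, 0, -0.9, 0, -10.5, 8, 0, 0, 0, -0.9, 0, -9.5, 9.5, 0, 0, 0, -0.9, 0, -8, 10.5, 0, 0, 0, -0.9, 0, -4, 7.5, 0, 0, 0, -0.9, 0, 0, 0, 0, 0, 0]'

```text
clock: 11.75
tcp_pos: [0.5396, -0.0516, 0.0776]
orientation: [-0.0, 0.112, 0.994, -0.001]
wrist_force: [6.4, -3.8, -4.4]
finger_gap: 0.013
grip_force: 27.0
```

```bash
python3 - <<'E'
from plan import *
s,p,M=now(); print(p,s['finger_gap'],s['grip_force'],s['wrist_force'],(p[:2]-NO)@rot(NY))
E
```

```text
[539.63522697 -51.64116985  77.6131048 ] 0.013012547171526459 26.97677582502365 [ 6.41758042 -3.76058086 -4.38572151] [26.07582914  5.44803465]
```

arm_command --moves '[-0.1, 0, 0, 0, 0, 0, 0, -0.1, 0, 0, 0, 0, 0, 0, -0.1, 0, 0, 0, 0, 0, 0, -0.1, 0, 0, -20, 0, 0, 0, -0.1, 0, 0, -40, 0, 0, 0, -0.1, 0, 0, -50, 0, 0, 0, -0.1, 0, 0, -30, 0, 0, 0]'

```text
clock: 12.62
tcp_pos: [0.54, -0.0499, 0.2219]
orientation: [0.001, 0.111, 0.994, -0.0]
wrist_force: [1.1, -0.7, 0.1]
finger_gap: 0.0378
grip_force: 0.0
```

```bash
python3 - <<'E'
from seg import *
from plan import *
p,d=read_camera('scene'); np.savez('scene2.npz',p=p,d=d); b=(.4,.62,-.2,.15)
B=pts('scene',p,d,b,lambda h,s,v,z:((h<6)|(h>172))&(s>150)&(z>.075)&(z<.13))
C=pts('scene',p,d,b,lambda h,s,v,z:((h<6)|(h>172))&(s>150)&(z>.02)&(z<.06))
for P in(B,C):
    if len(P): L=(P[:,:2]*1000-NO)@rot(NY); print(len(L),np.percentile(L,[3,50,97],axis=0).round(1).tolist(),np.percentile(P[:,2],[5,50,95]).round(3))
cv2.imwrite('pics/c4.png',cv2.resize(p[150:260,250:400],None,fx=4,fy=4,interpolation=cv2.INTER_CUBIC))
s,p,M=now(); print(p)
q1=lambda x,y:np.degrees(np.arctan2(y,x))
x,y=SO; print('scanner q6 opts',q1(x,y)+180-np.array([154.5,-25.5]))
plan([(*((p[:2]+SO)/2),210,161,.3),(*SO,210,154.5,.3)])
E
```

```text
195 [[-120.0, 1.4], [-86.0, 38.6], [38.7, 69.1]] [0.079 0.089 0.103]
70 [[-7.4, -79.3], [8.2, -67.7], [17.0, -55.8]] [0.03  0.039 0.044]
[541.43897474 -50.2612122  225.3930454 ]
scanner q6 opts [ 65.14575064 245.14575064]
at [541.4 -50.3 225.4] yaw 167.2 tilt 0.42 gap 0.0387
[0.3, 20.0, 37.0, 3.0, 0, 0, 0.022]
[0.3, 21.0, 37.0, 3.0, 0, 0, 0.022]
[0.3, 21.0, 36.0, 3.0, 0, 0, 0.021]
[0.3, 22.0, 36.0, 3.0, 0, 0, 0.022]
[0.3, 23.0, 36.0, 3.0, 0, 0, 0.021]
  -> [486.3 153.6 210.4] 161.01
[0.3, 24.0, 35.0, 0.0, 0, 0, 0.023]
[0.3, 24.0, 34.0, 0.0, 0, 0, 0.023]
[0.3, 25.0, 34.0, 0.0, 0, 0, 0.023]
[0.3, 26.0, 33.0, 0.0, 0, 0, 0.022]
[0.3, 27.0, 33.0, 0.0, 0, 0, 0.023]
  -> [431.3 357.2 210.4] 154.48
```

View pics/c4.png

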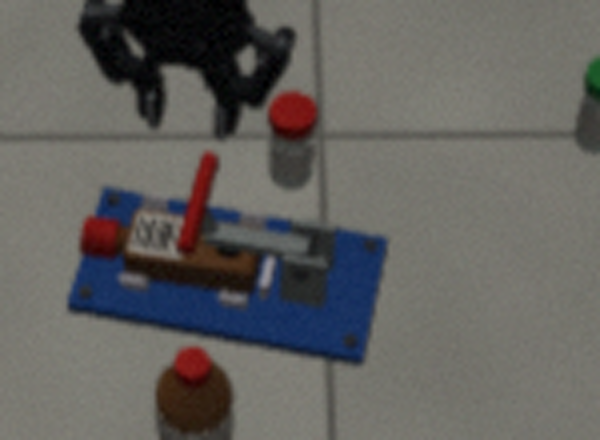

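The clamp is closed on the bottle: the bar is at (200,200) in the crop over the body, and the label at (157,232) is clear. Now the scanner.

arm_command --moves '[0.3, 20, 37, 3, 0, 0, 0.022, 0.3, 21, 37, 3, 0, 0, 0.022, 0.3, 21, 36, 3, 0, 0, 0.022, 0.3, 22, 36, 3, 0, 0, 0.022, 0.3, 23, 36, 3, 0, 0, 0.022, 0.3, 24, 35, 0, 0, 0, 0.022, 0.3, 24, 34, 0, 0, 0, 0.022, 0.3, 25, 34, 0, 0, 0, 0.022]'

```text
clock: 13.68
tcp_pos: [0.4511, 0.2771, 0.204]
orientation: [-0.0, 0.199, 0.98, -0.0]
wrist_force: [0.3, -0.8, -0.3]
finger_gap: 0.0556
grip_force: 0.0
```

arm_command --moves '[0.3, 26, 33, 0, 0, 0, 0.022, 0.3, 27, 33, 0, 0, 0, 0.022, 0.3, 0, 0, 0, 0, 0, 0, 0.3, 0, 0, 0, 0, 0, 0]'

```text
clock: 14.18
tcp_pos: [0.4293, 0.3573, 0.2039]
orientation: [-0.0, 0.22, 0.976, -0.001]
wrist_force: [0.5, 0.2, 0.4]
finger_gap: 0.0557
grip_force: 0.0
```

```bash
python3 - <<'E'
from seg import *
from plan import *
plan([(*SO,38,154.5,.3)])
D=[np.load(f'scene{i}.npz') for i in(0,1,2)]
for E in D:
    L=[]
    for nm,f in(('handle',lambda h,s,v,z:(s<60)&(v>120)&(z>.06)&(z<.085)),('head',lambda h,s,v,z:(h>100)&(h<130)&(s>120)&(z>.07))):
        P=pts('scene',E['p'],E['d'],(.36,.55,.28,.44),f); l=(P[:,:2]*1000-SO)@rot(SY)
        l=l[(abs(l[:,1])<40)]; print(nm,len(l),np.percentile(l,[3,50,97],axis=0).round(1).tolist())
E
```

```text
at [429.3 357.3 203.9] yaw 154.6 tilt 0.07 gap 0.0557
[0.3, -0.0, 0.0, 41.0, 0, 0, 0.001]
[0.3, -1.0, 0.0, 42.0, 0, 0, 0.0]
[0.3, -0.0, 0.0, 41.0, 0, 0, 0.001]
[0.3, -1.0, 1.0, 42.0, 0, 0, 0.0]
  -> [431.6 357.3  37.9] 154.51
handle 218 [[-62.8, -11.5], [-14.6, 0.6], [31.7, 12.3]]
head 257 [[44.0, -23.6], [70.4, 2.5], [91.1, 27.4]]
handle 220 [[-62.6, -11.7], [-15.5, 0.7], [32.2, 12.4]]
head 261 [[44.6, -23.6], [70.9, 2.0], [91.9, 27.2]]
handle 218 [[-62.5, -11.6], [-14.9, 0.6], [32.1, 12.4]]
head 262 [[43.9, -23.3], [70.9, 2.6], [91.2, 27.2]]
```

arm_command --moves '[0.3, 0, 0, 41, 0, 0, 0, 0.3, -1, 0, 42, 0, 0, 0, 0.3, 0, 0, 41, 0, 0, 0, 0.3, -1, 1, 32, 0, 0, 0, 0.3, 0, 0, 10, 0, 0, 0, 0.3, 0, 0, 0, 0, 0, 0, -0.5, 0, 0, 0, 0, 0, 0, -0.5, 0, 0, 0, 0, 0, 0]' --newtons 50

```text
clock: 15.18
tcp_pos: [0.4333, 0.3582, 0.04]
orientation: [0.001, 0.22, 0.975, 0.001]
wrist_force: [0.2, -0.8, 5.7]
finger_gap: 0.0294
grip_force: 50.2
```

arm_command --moves '[-0.5, 0, 0, 0, 0, 0, 0, -0.5, 0, 0, 0, 0, 0, 0]'

```text
clock: 15.42
tcp_pos: [0.4333, 0.3582, 0.04]
orientation: [0.001, 0.22, 0.975, 0.001]
wrist_force: [-0.6, -2.2, 6.6]
finger_gap: 0.0294
grip_force: 50.3
```

arm_command --moves '[-0.6, 0, 0, -15, 0, 0, 0, -0.6, 0, 0, -40, 0, 0, 0, -0.6, 0, 0, -50, 0, 0, 0, -0.6, 0, 0, -40, 0, 0, 0, -0.6, 0, 0, 0, 0, 0, 0]' --newtons 60

```text
clock: 16.05
tcp_pos: [0.4339, 0.359, 0.1879]
orientation: [0.003, 0.22, 0.976, 0.003]
wrist_force: [0.4, -0.1, -1.8]
finger_gap: 0.0292
grip_force: 59.6
```

```bash
python3 - <<'E'
from plan import *
plan([(450.4,-47.5,178,154.5,-.6)],step=42)
E
```

```text
at [433.9 359.  187.9] yaw 154.6 tilt 0.44 gap 0.0292
[-0.6, -19.0, -36.0, 1.0, 0, 0, 0.0]
[-0.6, -19.0, -36.0, 1.0, 0, 0, 0.0]
[-0.6, -19.0, -36.0, 1.0, 0, 0, 0.0]
[-0.6, -19.0, -36.0, 1.0, 0, 0, 0.0]
[-0.6, -19.0, -36.0, 1.0, 0, 0, 0.0]
[-0.6, -19.0, -36.0, 1.0, 0, 0, 0.0]
[-0.6, -19.0, -36.0, 1.0, 0, 0, 0.0]
[-0.6, -19.0, -36.0, 1.0, 0, 0, 0.001]
[-0.6, -19.0, -36.0, 1.0, 0, 0, 0.0]
[-0.6, -18.0, -36.0, 1.0, 0, 0, 0.001]
  -> [450.  -47.2 177.9] 154.48
```

arm_command --moves '[-0.6, -10, -19, 0, 0, 0, 0, -0.6, -19, -36, 1, 0, 0, 0, -0.6, -19, -36, 1, 0, 0, 0, -0.6, -19, -36, 1, 0, 0, 0, -0.6, -19, -36, 1, 0, 0, 0, -0.6, -19, -36, 1, 0, 0, 0, -0.6, -19, -36, 1, 0, 0, 0, -0.6, -19, -36, 1, 0, 0, 0]'

```text
clock: 17.05
tcp_pos: [0.4427, 0.0495, 0.1747]
orientation: [-0.002, 0.22, 0.975, -0.0]
wrist_force: [0.8, -0.4, -0.8]
finger_gap: 0.0292
grip_force: 59.6
```

arm_command --moves '[-0.6, -19, -36, 1, 0, 0, 0, -0.6, -19, -36, 1, 0, 0, 0, -0.6, -8, -17, 1, 0, 0, 0, -0.6, 0, 0, 0, 0, 0, 0, -0.6, 0, 0, 0, 0, 0, 0]'

```text
clock: 17.68
tcp_pos: [0.4469, -0.0484, 0.1724]
orientation: [-0.001, 0.22, 0.975, 0.0]
wrist_force: [0.4, -0.1, -1.4]
finger_gap: 0.0294
grip_force: 59.7
```

```bash
python3 - <<'E'
from seg import *
from plan import *
plan([(450.4,-47.5,172,154.5,-.6)])
p,d=read_camera('scene')
P=pts('scene',p,d,(.4,.6,-.2,.1),lambda h,s,v,z:(h>100)&(h<130)&(s>120)&(z>.19)&(z<.25)); print('headtop',len(P),rect(P),np.median(P,0),np.percentile(P,[3,97],axis=0).round(3).tolist())
cv2.imwrite('pics/c5.png',cv2.resize(p[130:260,230:400],None,fx=4,fy=4,interpolation=cv2.INTER_CUBIC))
E
```

```text
at [446.9 -48.4 172.4] yaw 154.5 tilt 0.13 gap 0.0294
[-0.6, -3.0, 2.0, 0.0, 0, 0, 0.001]
  -> [450.5 -47.9 172.4] 154.49
headtop 373 (array([482.6, -67.7]), array([ 67. , 102.3]), 69.7) [ 0.51373916 -0.07323829  0.20876314] [[0.478, -0.102, 0.193], [0.536, -0.046, 0.215]]
```

View pics/c5.png

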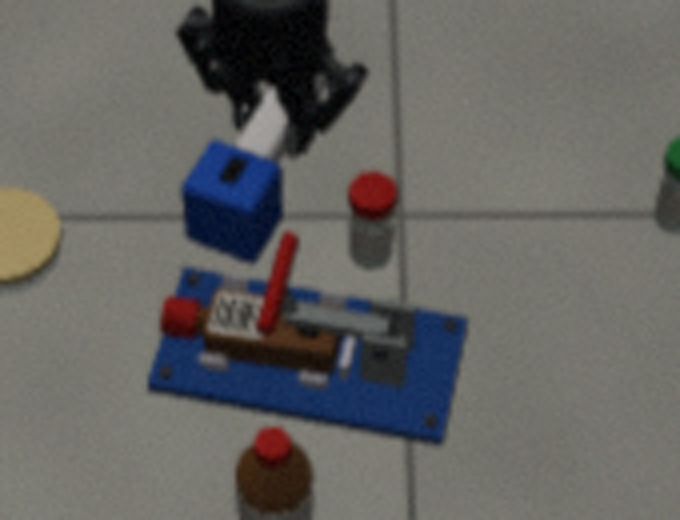

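The scanner is level, with its head at (233,200) in the crop above the label at (237,312). I'll make a small correction and hold.

arm_command --moves '[-0.6, -3, 1, 0, 0, 0, 0, -0.6, 0, 0, 0, 0, 0, 0, -0.6, 0, 0, 0, 0, 0, 0, -0.6, 0, 0, 0, 0, 0, 0, -0.6, 0, 0, 0, 0, 0, 0, -0.6, 0, 0, 0, 0, 0, 0, -0.6, 0, 0, 0, 0, 0, 0, -0.6, 0, 0, 0, 0, 0, 0]'

```text
clock: 18.73
tcp_pos: [0.4513, -0.0491, 0.1733]
orientation: [0.0, 0.22, 0.975, -0.0]
wrist_force: [0.3, -0.4, -1.4]
finger_gap: 0.0293
grip_force: 59.7
```

arm_command --moves '[-0.6, 0, 0, 0, 0, 0, 0, -0.6, 0, 0, 0, 0, 0, 0, -0.6, 0, 0, 0, 0, 0, 0, -0.6, 0, 0, 0, 0, 0, 0, -0.6, 0, 0, 0, 0, 0, 0, -0.6, 0, 0, 0, 0, 0, 0]'

```text
clock: 19.48
tcp_pos: [0.4513, -0.049, 0.1733]
orientation: [0.0, 0.22, 0.975, -0.0]
wrist_force: [-0.3, -0.4, -1.7]
finger_gap: 0.0289
grip_force: 59.7
```

```bash
python3 - <<'E'
from seg import *
from plan import *
p,d=read_camera('scene')
P=pts('scene',p,d,(.46,.6,-.2,.1),lambda h,s,v,z:(h>100)&(h<130)&(s>120)&(z>.203)&(z<.22)); print('headtop',len(P),rect(P))
W=pts('scene',p,d,(.46,.6,-.12,-.04),lambda h,s,v,z:(s<80)&(v>100)&(z>.038)&(z<.05)); L=(W[:,:2]*1000-NO)@rot(NY);k=(abs(L[:,0])<22)&(L[:,1]<0); print('label',rect(W[k]),np.median(W[k],0))
plan([(433.6,358.4,188,154.55,-.6)],step=42)
E
```

```text
headtop 309 (array([511.5, -74.9]), array([57.4, 51.8]), 63.5)
label (array([507.2, -76.6]), array([37.7, 41. ]), 78.7) [ 0.50736739 -0.0764112   0.04401021]
at [451.3 -49.  173.3] yaw 154.6 tilt 0.0 gap 0.0293
[-0.6, 19.0, 36.0, -1.0, 0, 0, 0.0]
[-0.6, 19.0, 36.0, -2.0, 0, 0, 0.0]
[-0.6, 19.0, 36.0, -1.0, 0, 0, 0.0]
[-0.6, 19.0, 36.0, -2.0, 0, 0, 0.0]
[-0.6, 19.0, 36.0, -1.0, 0, 0, 0.0]
[-0.6, 19.0, 36.0, -2.0, 0, 0, 0.0]
[-0.6, 19.0, 36.0, -1.0, 0, 0, 0.0]
[-0.6, 19.0, 36.0, -2.0, 0, 0, 0.0]
[-0.6, 19.0, 36.0, -1.0, 0, 0, 0.0]
[-0.6, 20.0, 36.0, -2.0, 0, 0, 0.0]
  -> [433.3 358.1 188.3] 154.58
```

The window is about 4 mm off the label middle and was held for 1.7 s. I'll take the scanner back now.

arm_command --moves '[-0.6, 10, 18, -5, 0, 0, 0, -0.6, 19, 36, -3, 0, 0, 0, -0.6, 19, 36, -2, 0, 0, 0, -0.6, 19, 36, -2, 0, 0, 0, -0.6, 19, 36, -1, 0, 0, 0, -0.6, 19, 36, -1, 0, 0, 0, -0.6, 19, 36, -1, 0, 0, 0, -0.6, 19, 36, 0, 0, 0, 0]'

```text
clock: 20.52
tcp_pos: [0.438, 0.2576, 0.1884]
orientation: [0.0, 0.22, 0.975, 0.0]
wrist_force: [0.7, -0.8, -1.6]
finger_gap: 0.0292
grip_force: 59.7
```

arm_command --moves '[-0.6, 19, 36, 0, 0, 0, 0, -0.6, 19, 36, 0, 0, 0, 0, -0.6, 10, 18, 0, 0, 0, 0, -0.6, 0, 0, 0, 0, 0, 0, -0.6, 0, 0, 0, 0, 0, 0]'

```text
clock: 21.15
tcp_pos: [0.4332, 0.3572, 0.1881]
orientation: [-0.0, 0.22, 0.975, -0.001]
wrist_force: [0.6, 0.4, -1.7]
finger_gap: 0.0291
grip_force: 59.8
```

```bash
python3 - <<'E'
from plan import *
plan([(433.3,358.2,70,154.6,-.6)],step=19.9)
E
```

```text
at [433.2 357.2 188.1] yaw 154.5 tilt 0.07 gap 0.0291
[-0.6, 0.1, 0.2, 19.7, 0, 0, -0.0]
[-0.6, 0.1, 0.1, 19.7, 0, 0, -0.0]
[-0.6, 0.0, 0.2, 19.7, 0, 0, -0.0]
[-0.6, 0.1, 0.1, 19.7, 0, 0, -0.0]
[-0.6, 0.0, 0.2, 19.6, 0, 0, -0.001]
[-0.6, 0.1, 0.1, 19.7, 0, 0, -0.0]
  -> [433.3 358.2  70. ] 154.6
```

arm_command --moves '[-0.6, 0, 0.5, 35, 0, 0, 0, -0.6, 0, 0.5, 40, 0, 0, 0, -0.6, 0, 0, 35, 0, 0, 0, -0.6, 0, 0, 15, 0, 0, 0, -0.6, 0, 0, 10, 0, 0, 0, -0.6, 0, 0, 8, 0, 0, 0, -0.6, 0, 0, 3, 0, 0, 0, -0.6, 0, 0, 0, 0, 0, 0]'

```text
clock: 22.15
tcp_pos: [0.4341, 0.3592, 0.0427]
orientation: [0.0, 0.22, 0.975, 0.0]
wrist_force: [-0.1, 0.3, -0.6]
finger_gap: 0.0288
grip_force: 59.8
```

arm_command --moves '[-0.6, 0, 0, 1.5, 0, 0, 0, -0.6, 0, 0, 0, 0, 0, 0, 0.1, 0, 0, 0, 0, 0, 0, 0.2, 0, 0, 0, 0, 0, 0, 0.2, 0, 0, 0, 0, 0, 0, 0.2, 0, 0, -20, 0, 0, 0, 0.2, 0, 0, -40, 0, 0, 0, 0.2, 0, 0, -50, 0, 0, 0]'

```text
clock: 23.15
tcp_pos: [0.433, 0.3585, 0.1509]
orientation: [-0.001, 0.22, 0.975, -0.001]
wrist_force: [1.1, -0.4, -0.4]
finger_gap: 0.0513
grip_force: 0.0
```

arm_command --moves '[0, 0, 0, -60, 0, 0, 0, 0, 0, 0, -10, 0, 0, 0]'

```text
clock: 23.4
tcp_pos: [0.4359, 0.3604, 0.2258]
orientation: [0.003, 0.22, 0.975, 0.003]
wrist_force: [0.6, -0.1, -0.2]
finger_gap: 0.0429
grip_force: 0.0
```

```bash
python3 - <<'E'
from seg import *
from plan import *
p,d=read_camera('scene')
for nm,f in(('handle',lambda h,s,v,z:(s<60)&(v>120)&(z>.06)&(z<.085)),('head',lambda h,s,v,z:(h>100)&(h<130)&(s>120)&(z>.07))):
    P=pts('scene',p,d,(.36,.55,.28,.44),f); l=(P[:,:2]*1000-SO)@rot(SY); k=abs(l[:,1])<40;l=l[k]; print(nm,len(l),np.percentile(l,[3,50,97],axis=0).round(1).tolist(),np.percentile(P[k,2],[5,50,95]).round(4))
x,y=nest(26,5.5); print(x,y)
plan([(x,y,200,167.25,0)],step=48)
E
```

```text
handle 217 [[-61.9, -8.8], [-13.5, 3.0], [31.6, 14.5]] [0.0656 0.0698 0.0745]
head 308 [[14.3, -22.1], [64.7, 5.6], [90.4, 31.0]] [0.0728 0.0784 0.3728]
539.5727362258395 -51.57375054776221
at [435.4 360.1 224.8] yaw 154.6 tilt 0.39 gap 0.0429
[0, -30.0, -36.0, 3.0, 0, 0, -0.025]
[0, -29.0, -37.0, 3.0, 0, 0, -0.025]
[0, -28.0, -38.0, 3.0, 0, 0, -0.024]
[0, -27.0, -39.0, 3.0, 0, 0, -0.025]
[0, -27.0, -39.0, 3.0, 0, 0, -0.024]
[0, -25.0, -40.0, 2.0, 0, 0, -0.025]
[0, -25.0, -40.0, 3.0, 0, 0, -0.024]
[0, -23.0, -41.0, 2.0, 0, 0, -0.025]
[0, -23.0, -42.0, 3.0, 0, 0, -0.024]
  -> [539.7 -52.1 199.8] 167.24
```

The scanner is home within about 3 mm. Next I'll open the clamp.

arm_command --moves '[0, -30, -36, 3, 0, 0, -0.025, 0, -29, -37, 3, 0, 0, -0.025, 0, -28, -38, 3, 0, 0, -0.025, 0, -27, -39, 3, 0, 0, -0.025, 0, -27, -39, 3, 0, 0, -0.025, 0, -25, -40, 2, 0, 0, -0.024, 0, -25, -40, 3, 0, 0, -0.024, 0, -23, -41, 2, 0, 0, -0.024]' --newtons 30

```text
clock: 24.45
tcp_pos: [0.5255, -0.0081, 0.1969]
orientation: [-0.001, 0.123, 0.992, 0.0]
wrist_force: [0.5, 0.4, -0.7]
finger_gap: 0.043
grip_force: 0.0
```

arm_command --moves '[0, -23, -42, 3, 0, 0, -0.024, 0, 0, 0, 0, 0, 0, 0, 0, 0, 0, 0, 0, 0, 0]'

```text
clock: 24.82
tcp_pos: [0.5373, -0.0528, 0.1943]
orientation: [-0.001, 0.112, 0.994, 0.0]
wrist_force: [0.3, 0.2, 0.3]
finger_gap: 0.0424
grip_force: 0.0
```

```bash
python3 - <<'E'
from plan import *
x,y=nest(26,5.5)
plan([(x,y,78,167.25,0)],step=42)
E
```

```text
at [537.3 -52.8 194.3] yaw 167.2 tilt 0.17 gap 0.0424
[0, -1.0, 1.0, 39.0, 0, 0, -0.0]
[0, -0.0, 0.0, 39.0, 0, 0, -0.001]
[0, -1.0, 1.0, 38.0, 0, 0, -0.0]
  -> [539.7 -51.3  78.3] 167.25
```

arm_command --moves '[0, -1, 1, 39, 0, 0, 0, 0, 0, 0, 39, 0, 0, 0, 0, -1, 1, 28, 0, 0, 0, 0, 0, 0, 10, 0, 0, 0, 0, 0, 0, 0, 0, 0, 0, -0.9, 0, 0, 0, 0, 0, 0, -0.9, 0, 0, 0, 0, 0, 0, -0.9, 0, 0, 0, 0, 0, 0]' --newtons 30

```text
clock: 25.82
tcp_pos: [0.5414, -0.053, 0.0813]
orientation: [0.001, 0.112, 0.994, -0.001]
wrist_force: [-0.9, -4.7, 4.2]
finger_gap: 0.0128
grip_force: 30.4
```

arm_command --moves '[-0.9, 0, 4.5, -8, 0, 0, 0, -0.9, 0, 8, -10.5, 0, 0, 0, -0.9, 0, 9.5, -9.5, 0, 0, 0, -0.9, 0, 10.5, -8, 0, 0, 0, -0.9, 0, 11.5, -6, 0, 0, 0, -0.9, 0, 12.5, -4.5, 0, 0, 0, -0.9, 0, 13, -2.5, 0, 0, 0, -0.9, 0, 0, 0, 0, 0, 0]'

```text
clock: 26.82
tcp_pos: [0.5575, 0.0155, 0.1326]
orientation: [0.003, 0.111, 0.994, -0.001]
wrist_force: [-5.4, -3.7, 16.9]
finger_gap: 0.0129
grip_force: 31.6
```

arm_command --moves '[-0.9, 0, 13, -0.5, 0, 0, 0, -0.9, 0, 13, 1.5, 0, 0, 0, -0.9, 0, 12.5, 3.5, 0, 0, 0, -0.9, 0, 12, 5.5, 0, 0, 0, -0.9, 0, 11, 7, 0, 0, 0, -0.9, 0, 10, 8.5, 0, 0, 0, -0.9, 0, 0, 0, 0, 0, 0]'

```text
clock: 27.7
tcp_pos: [0.5726, 0.0857, 0.1032]
orientation: [0.001, 0.111, 0.994, -0.001]
wrist_force: [2.9, -3.7, 4.1]
finger_gap: 0.0123
grip_force: 33.4
```

```bash
python3 - <<'E'
from plan import *
s,p,M=now(); print(p,s['finger_gap'],s['grip_force'],s['wrist_force'],(p[:2]-NO)@rot(NY))
E
```

```text
[572.59478159  85.73278726 103.23733848] 0.012348493023183995 33.41556966304779 [ 2.90681505 -3.660849    4.13684168] [ 27.90459765 146.70875792]
```

Fully open position reached; I'll release, back off and check.

arm_command --moves '[-0.1, 0, 0, 0, 0, 0, 0, -0.1, 0, 0, 0, 0, 0, 0, -0.1, 0, 0, 0, 0, 0, 0, -0.1, 0, 0, -20, 0, 0, 0, -0.1, 0, 0, -40, 0, 0, 0, -0.1, 0, 0, -50, 0, 0, 0, -0.1, 0, 0, -40, 0, 0, 0, -0.1, 0, 0, 0, 0, 0, 0]'

```text
clock: 28.7
tcp_pos: [0.5735, 0.0861, 0.257]
orientation: [0.003, 0.111, 0.994, 0.0]
wrist_force: [-0.3, -0.2, 0.2]
finger_gap: 0.0385
grip_force: 0.0
```

```bash
python3 - <<'E'
from seg import *
from plan import *
p,d=read_camera('scene'); b=(.4,.62,-.2,.15)
B=pts('scene',p,d,(.46,.65,.03,.16),lambda h,s,v,z:((h<8)|(h>172))&(s>130)&(z>.09)&(z<.15))
C=pts('scene',p,d,(.4,.62,-.2,-.05),lambda h,s,v,z:((h<6)|(h>172))&(s>150)&(z>.02)&(z<.06))
W=pts('scene',p,d,(.46,.6,-.12,-.04),lambda h,s,v,z:(s<80)&(v>100)&(z>.038)&(z<.05)); L=(W[:,:2]*1000-NO)@rot(NY); W=W[(abs(L[:,0])<22)&(L[:,1]<0)]
for n,P in(('bar',B),('cap',C),('label',W)):
    L=(P[:,:2]*1000-NO)@rot(NY); print(n,len(L),np.percentile(L,[3,50,97],axis=0).round(1).tolist(),np.percentile(P[:,2],[5,50,95]).round(3))
print(rect(W))
cv2.imwrite('pics/c6.png',cv2.resize(p[130:270,180:480],None,fx=2.6,fy=2.6,interpolation=cv2.INTER_CUBIC))
E
```

```text
bar 100 [[-36.6, 142.3], [3.8, 148.1], [40.6, 153.2]] [0.121 0.126 0.131]
cap 71 [[-6.6, -79.6], [8.7, -67.5], [17.4, -56.4]] [0.029 0.039 0.043]
label 94 [[-19.4, -43.4], [2.2, -25.3], [18.0, -5.4]] [0.04  0.044 0.048]
(array([507.1, -75.4]), array([40.7, 39.8]), 78.4)
```

View pics/c6.png

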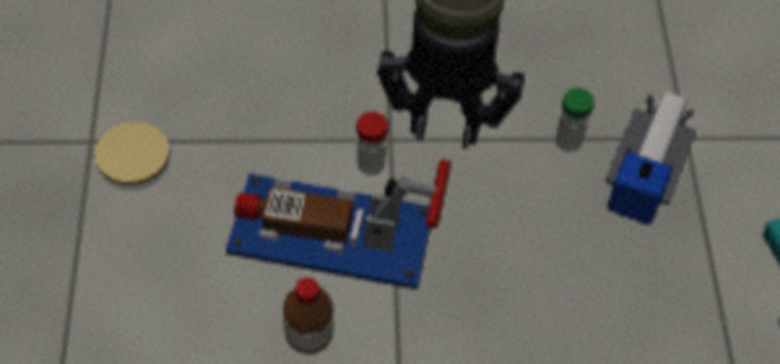

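The bottle lies in the nest label up (285,205), the clamp bar is fully open (440,192), and the scanner is in its rest (650,160). The bystanders are in place and the hand is clear, so I'm handing in.

```bash
python3 -c "
from workcell import hand_in; print(hand_in())"
```

```text
the job is handed in; nothing more can be done
None
```

The job is handed in at about 29 s of the 72 s allowed, with no verdict returned: the bottle was clamped and its label scanned, and at the last camera check it lay label up in the nest with the clamp fully open, the scanner back in its rest about 3 mm from where it lay, and the other bottles, vials and dish in place.

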